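# Set the end stop, seat the spindle in the V-blocks and hold it down for scribing

### The arm

A 6-joint arm with a two-finger parallel gripper is mounted at the origin on a cart in front of the work surface, level with it; the furniture and walls round the work are solid. World frame = base frame: x ahead of the robot, y to its left, z up, the work surface at z = 0. Lengths are in m, angles in rad, forces in N, time in s.
With the tool pointing down it reaches from about 0.35 to 0.975 m from the base axis. Payload 4.9 kg.
Tool frame: the origin (TCP) lies at the very end of the fingers, on their centre line; the grasp point (between the pads) lies ctrl.grip_point_offset behind it (ctrl.grip_point_offset is the distance from the TCP to the grasp point, in m); z points along the fingers, y is the direction in which the jaws open and shut (so a half turn about z gives the same grasp; the last joint's range is limited). The gripper opens to 85 mm and grips with 20 to 120 N. Pads are 22 mm wide; open, the fingers measure 114 mm over their backs; the gripper's body (76 mm by 85 mm) begins 54 mm behind the grasp point. The pads swing forward as they close: fully open they stand 13 mm farther back than shut.
Start: joints at [1.071, 0.053, 1.613, -0, 1.476, -0.119], TCP at [0.232, 0.58, 0.231] pointing down, gripper open.
Joint ranges: [-3.01, 3.01], [-1.01, 2.22], [0.06, 2.58], [-1.02, 4.17], [0.09, 2.62], [-3.14, 3.14]. Speed limits (rad/s): [2.57, 2.57, 3.14, 3.14, 3.14, 3.14].

### API

Orientations are given as a rotation vector (axis times angle).
In Python, from station import ctrl gives the robot as it stands. The module is installed in compiled form; this text tells all that it offers.
- The arm moves only by the shell command python3 -m creep 'ROWS' [FORCE]. ROWS is JSON, a list of rows, each a list of 5 numbers: the closure in counts, from 0 (fully open) to 255 (shut), then the shift along the tool's x, y, z in mm, then the turn about the tool's z in rad. A call has 1 to 12 rows; each row is the pose to reach, as a shift and turn from the pose commanded when the call began, along the tool's axes at that moment; what a row does not reach only later rows make up. A row lasts 1/12 s, in which the tool goes at most 41.7 mm and 7.16 degrees, less where a joint would pass 70% of its speed; a pose out of reach is approached as far as the arm can. A call with a gripper value outside its range is refused whole. The fingers move at their own pace and stop on an object; FORCE is the grip in N (left out, the last holds). Time passes only in rows, so rows that repeat a pose let the fingers close. It gives the time, the measured TCP pose, the force and the opening at its end, in the units of the state.
- ctrl.get_obs(): the state, without advancing time (a new reading comes with each control period).
- ctrl.get_image(name): name is "side" or "top" or "wrist"; returns the picture (480x640x3 uint8, red, green, blue); there is no depth.
- ctrl.calibration(name): a dict with "fx", "fy", "cx", "cy" (pixels), "R" (3x3) and "t" (3): a world point X has camera coordinates R X + t. Camera axes: x right, y down, z forward; pixel columns grow to the right and rows downward; lengths in m; the calibration is good to about 2 mm. A picture is of the moment at which its call begins: read the wrist's pose just before it. calibration takes no time and is no camera call; for the wrist camera it gives the pose at the moment of the call.
- ctrl.finish_job(): hands the job in, once; it reports no verdict.
Trained networks look in the newest picture that a camera, given by its name, has taken for a name from the list of things; names that differ only in an ending like _2 or _b are one class to them, and where a whole thing is asked for, a point or a joint stands for the part that bears it (a point fixed in the world has none). Each returns a list of dicts, best first, with "conf" (0 to 1); they miss things now and then, are a little off and sometimes report something else, mostly with a low value. They report only what shows in the picture. A call takes as long as a camera call. They do not tell look-alikes from the thing itself.
- ctrl.boxes_of(camera, label): "rect" ([left, top, width, height] in pixels, round what is visible of it).
- ctrl.outline_of(camera, label): "mask" (480x640 bool, what is visible of it) and "rect" ([left, top, width, height] in pixels, round what is visible of it).
The state is a dict: "t": time; "q": joint angles; "dq": joint speeds; "effort": joint torques, N m; "tool_pos": TCP position; "tool_rot": TCP orientation; "contact_force": force on the tool from outside, world axes, zero at the start; "wrist_torque": the same for the moment, N m; "opening": finger opening in m.
Only numpy, scipy, OpenCV 4.12 (cv2) and the standard library are available. Lean on these libraries where they do the work, as an engineer would, in place of code of your own. Each camera call takes 0.05 s, during which the arm holds its last target. There are 200 camera calls.

### The job

Set the hollow spindle up for scribing: take the flat steel stop plate out of the wooden rack and slide it edgewise down into the slotted holder at the end of the V-block fixture until it is fully home. Then lift the spindle from its cradle, lower it into both V-blocks without dropping or ramming it, bring its end up against the stop plate, and press it firmly down so that it bears on both flanks of both Vs. Finish while you are still holding it pressed down there, and leave the scriber, micrometer and bearings alone.

Things in the scene. Friction and masses are not known exactly. Their poses are not given: they have to be found in the camera images.
- fixture: Fixed: grey base plate 14 mm thick, 84 wide, x = -100 to +69 mm, with two pale steel V-blocks in line, and bolted to its end a dark slotted holder (27 along x, 60 along y, top at z = 38 mm, centre x = +83 mm). Origin: on the bench, midway under the whole; x runs along the Vs towards the holder, y across, z up. Dark strips, z up to 23 mm, flank the blocks at y = 22 to 31 mm.
- vblock_a: the fixture's V-block farther from the holder, 50 long, 44 wide, 36 mm tall, centred at fixture x = -60 mm, top at z = 50 mm. The V is 30 mm wide, 14 mm deep, flanks at about 45 degrees. Origin: centre of its underside, axes as the fixture's; its halves c0 (y < 0) and c1 (y > 0) carry one flank each.
- vblock_b: the same V-block next to the holder, at fixture x = +40 mm. Between the two blocks is an open gap of 50 mm (fixture x = -35 to +15 mm), where fingers can reach down beside the spindle.
- stop_seat (a point): centre of the slot's floor in the holder, where the plate's underside rests, 6 mm above the bench; axes as the fixture's. The slot is 9.5 mm wide (x), 41.5 mm long (y), 32 mm deep, with a 3 mm 45-degree lead-in round its mouth.
- spindle_seat (a point): where the spindle's centre lies when it is seated in both Vs and its end touches the upright stop plate: on the Vs' axis, 55.2 mm above the bench, at the middle of the gap between the blocks; axes as the fixture's. The plate has play and may lean back by up to 2 mm at this height.
- stop_plate: loose flat steel plate, 8 (x) x 40 (y) x 82 (z) mm, 0.2 kg, standing upright in the rack's slot, small black hole near its top. Origin: centre of its underside; x is its thickness, z up along its height. Either face may look to the spindle.
- rack: wooden block 60 (x) x 94 (y) x 30 mm, fixed to the bench, its slot 10 (x) x 42 (y) mm and 20 mm deep; the stop plate stands in it with its underside 10 mm above the bench and shows 62 mm. Two screw heads beyond the slot's ends stand 5 mm proud. Origin: centre of its underside.
- spindle: loose hollow grey steel spindle, a plain cylinder 28 mm in diameter and 178 mm long, about 0.4 kg (from 0.32 to 0.48), symmetric end for end. Origin: its centre, on its axis; x runs along its axis.
- cradle: pale wooden cradle fixed to the bench: board 130 (x) x 60 (y) x 10 mm with notched rests 14 mm thick at x = -48 and +48 mm (tops at z = 35 mm); the spindle lies in them along x, its axis 36 mm above the bench. Between the rests it is free on both sides. Origin: centre of its underside.
- scriber: steel scriber, 8 x 128 x 8 mm, lying on the bench; to be left alone. Origin: centre of its underside.
- micrometer: green-framed outside micrometer, 40 x 129 x 16 mm, lying on the bench; to be left alone. Origin: centre of its underside.
- roller_cone: tapered roller bearing cone, 47 mm across and 19 mm tall; to be left alone. Origin: centre of its underside.
- ball_bearing: ball bearing, 47 mm across and 14 mm tall; to be left alone. Origin: centre of its underside.
Not all that is in view belongs to the job. There is more than one size of the stop_plate; the one meant has the size given above.

How it is judged:
By the outcome, as a careful person would: the job done as asked, in the order asked, and still so for the second after the job is handed in, while the arm keeps its last pose, push and grip.
It also fails if it takes over 64 s, if anything falls off the work surface, if the arm or the gripper's body presses on something with over 40 N, if the wrist force passes 120 N, or if a joint passes its speed limit or range.

## Working session

There is one attempt and no reset: what is moved stays moved. The work goes in short steps, Python scripts to look and compute and a shell command to move; the robot and the scene stay as the last step left them, time stands still between calls to the robot, and variables do not carry over. Pictures are saved under pics/ and viewed, about 8 in all and at most 12, crops included, and the job is handed in when it is done.

```bash
mkdir -p pics; python3 - <<'E'
from station import ctrl
import cv2,numpy as np
o=ctrl.get_obs();print({k:np.round(v,3).tolist() for k,v in o.items()},ctrl.grip_point_offset)
for n in("top","side"):
    im=ctrl.get_image(n);cv2.imwrite(f"pics/{n}0.png",im[:,:,::-1])
    c=ctrl.calibration(n);print(n,c["fx"],np.round(c["R"],3).tolist(),np.round(c["t"],3), -np.array(c["R"]).T@c["t"])
    for l in("fixture","vblock_a","stop_plate","rack","spindle","cradle","scriber","micrometer"):
        print(l,[(round(b["conf"],2),np.round(b["rect"]).tolist()) for b in ctrl.boxes_of(n,l)])
E
```

```text
{'t': 0.0, 'q': [1.071, 0.053, 1.614, 0.0, 1.476, -0.119], 'dq': [-0.001, -0.001, 0.001, -0.001, 0.001, -0.001], 'effort': [-0.0, -39.372, -37.016, -0.0, 0.007, 0.0], 'tool_pos': [0.232, 0.58, 0.23], 'tool_rot': [-0.594, -3.084, 0.003], 'contact_force': [-0.317, 0.267, 1.244], 'wrist_torque': [0.026, 0.014, -0.01], 'opening': 0.085} 0.0187
top 586.9528737889234 [[0.015, -1.0, 0.004], [-0.984, -0.015, -0.175], [0.175, -0.001, -0.985]] [0.01  0.525 1.044] [0.33381967 0.01950612 1.11979189]
fixture [(0.83, [320.0, 220.0, 102.0, 46.0])]
vblock_a [(0.85, [388.0, 227.0, 30.0, 26.0]), (0.73, [338.0, 224.0, 29.0, 30.0])]
stop_plate [(0.89, [237.0, 319.0, 16.0, 34.0]), (0.52, [219.0, 281.0, 24.0, 9.0])]
rack [(0.93, [211.0, 272.0, 55.0, 33.0])]
spindle [(0.62, [181.0, 212.0, 99.0, 22.0])]
cradle [(0.71, [199.0, 203.0, 72.0, 40.0]), (0.36, [427.0, 319.0, 22.0, 22.0])]
scriber [(0.46, [348.0, 304.0, 39.0, 11.0])]
micrometer [(0.62, [297.0, 142.0, 64.0, 20.0]), (0.47, [212.0, 271.0, 51.0, 33.0])]
side 460.59489179732304 [[-0.728, 0.685, -0.006], [0.414, 0.434, -0.8], [-0.546, -0.585, -0.599]] [ 0.381 -0.179  1.25 ] [1.03345167 0.54826902 0.60821992]
fixture [(0.86, [246.0, 204.0, 92.0, 68.0])]
vblock_a [(0.82, [290.0, 224.0, 32.0, 26.0]), (0.72, [255.0, 207.0, 34.0, 26.0])]
stop_plate [(0.84, [401.0, 236.0, 25.0, 38.0]), (0.66, [420.0, 200.0, 24.0, 55.0]), (0.44, [293.0, 221.0, 28.0, 32.0])]
rack [(0.98, [380.0, 250.0, 61.0, 49.0])]
spindle [(0.75, [331.0, 273.0, 92.0, 55.0])]
cradle []
scriber []
micrometer [(0.74, [255.0, 204.0, 33.0, 28.0]), (0.67, [230.0, 280.0, 13.0, 14.0])]
```

```bash
python3 - <<'E'
import cv2,numpy as np
a=cv2.imread("pics/top0.png")[120:370,160:480];b=cv2.imread("pics/side0.png")[170:350,210:470]
cv2.imwrite("pics/topc.png",cv2.resize(a,None,fx=2.4,fy=2.4,interpolation=3))
cv2.imwrite("pics/sidec.png",cv2.resize(b,None,fx=3,fy=3,interpolation=3))
E
```

```text
(no output)
```

View pics/topc.png

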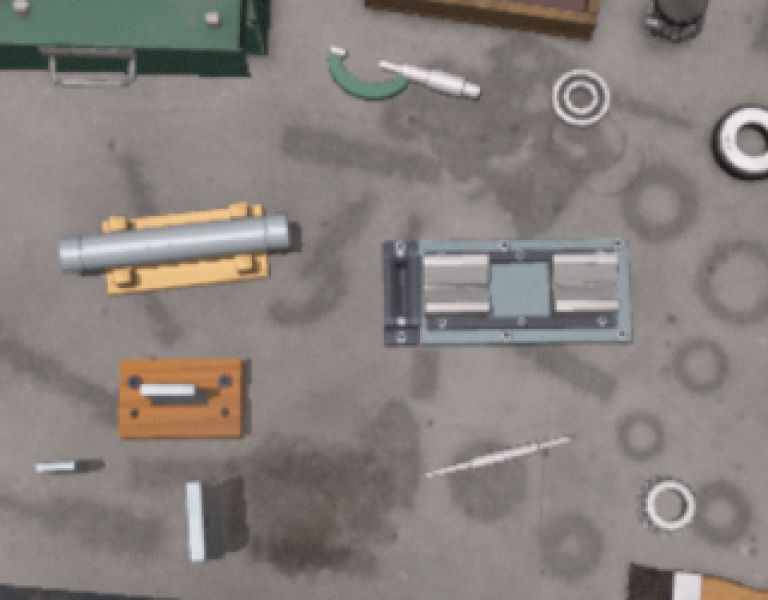

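View pics/sidec.png

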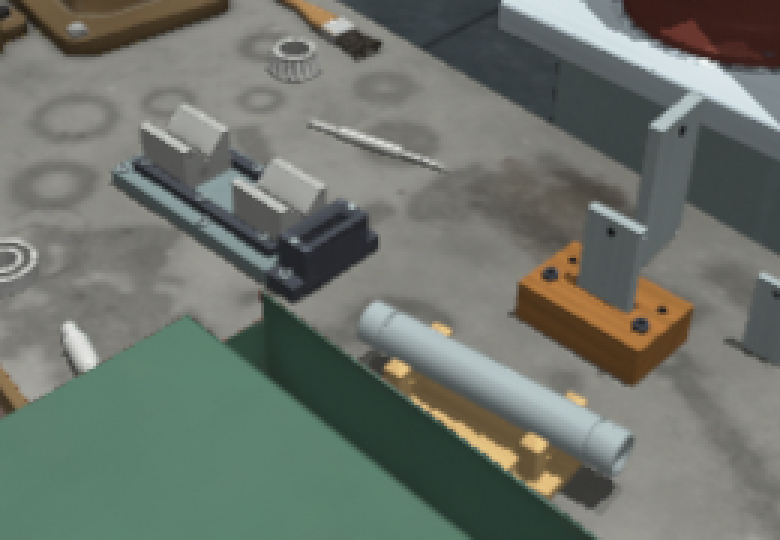

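Crop of top: the candidates for the plate are (full-image px) the one upright in the rack (230,282), a tall one (241,337) free-standing and a small one (183,314). The one standing in the wooden rack's slot and showing about 62 mm fits. The holder is at the image-left end (+y world) of the fixture.

```bash
cat > h.py <<'E'
import numpy as np,cv2
from station import ctrl
from scipy.spatial.transform import Rotation as Ro
def p2w(c,u,v,z):
    R=np.array(c["R"]);t=np.array(c["t"])
    d=R.T@np.array([(u-c["cx"])/c["fx"],(v-c["cy"])/c["fy"],1]);C=-R.T@t
    return C+d*(z-C[2])/d[2]
def w2p(c,X):
    p=np.array(c["R"])@X+c["t"];return np.array([c["fx"]*p[0]/p[2]+c["cx"],c["fy"]*p[1]/p[2]+c["cy"]])
def totool(dw):  # world shift (m) -> tool shift mm, from measured pose
    o=ctrl.get_obs();return np.round(Ro.from_rotvec(o["tool_rot"]).inv().apply(dw)*1000,1)
def state():
    o=ctrl.get_obs();R=Ro.from_rotvec(o["tool_rot"]).as_matrix()
    print("t",round(o["t"],2),"pos",np.round(o["tool_pos"],4),"yaw of tool y deg",round(np.degrees(np.arctan2(R[1,1],R[0,1])),2),"tz",np.round(R[:,2],3),"F",np.round(o["contact_force"],1),"M",np.round(o["wrist_torque"],2),"open",round(o["opening"]*1000,1),"q",np.round(o["q"],2));return o
E
python3 - <<'E'
from h import *
c=ctrl.calibration("top")
for n,u,v,z in[("A",588,282,.05),("B",457,282,.05),("spL",62,254,.036),("spR",288,232,.036),("plate",168,390,.092),("plL",140,390,.092),("plR",197,390,.092),("rackTL",120,360,.03),("rackTR",243,360,.03),("rackBL",120,438,.03),("rackBR",243,438,.03),("hold",402,290,.038),("tall",195,520,.1)]:
    print(n,np.round(p2w(c,u/2.4+160,v/2.4+120,z),4))
w=ctrl.calibration("wrist");print(np.round(w["R"],3).tolist(),np.round(-np.array(w["R"]).T@w["t"],3),w["fx"],w["cx"],w["cy"])
print(w2p(w,np.array([.23,.58,.0])))
E
```

```text
A [ 0.5309 -0.1369  0.05  ]
B [ 0.5293 -0.0357  0.05  ]
spL [0.5494 0.2734 0.036 ]
spR [0.5698 0.0968 0.036 ]
plate [0.4381 0.1773 0.092 ]
plL [0.4378 0.1978 0.092 ]
plR [0.4384 0.1561 0.092 ]
rackTL [0.4672 0.2251 0.03  ]
rackTR [0.4687 0.1295 0.03  ]
rackBL [0.4068 0.2222 0.03  ]
rackBR [0.4082 0.1275 0.03  ]
hold [0.5245 0.0065 0.038 ]
tall [0.3446 0.1529 0.1   ]
[[0.372, 0.928, -0.0], [0.89, -0.356, 0.285], [0.265, -0.106, -0.958]] [0.164 0.607 0.374] 351.09289129909547 315.3355544575712 245.16758699789426
[314.48699229 209.30991522]
```

```bash
python3 -m creep '[[0,-341,-298,0,1.19],[0,-341,-298,0,1.19],[0,-341,-298,0,1.19],[0,-341,-298,0,1.19],[0,-341,-298,0,1.19],[0,-341,-298,0,1.19],[0,-341,-298,0,1.19],[0,-341,-298,0,1.19],[0,-341,-298,0,1.19],[0,-341,-298,0,1.19],[0,-341,-298,0,1.19],[0,-341,-298,0,1.19]]' 60
python3 -m creep '[[0,0,0,0,0],[0,0,0,0,0]]'
python3 - <<'E'
from h import *
state()
c=ctrl.calibration("wrist");im=ctrl.get_image("wrist");cv2.imwrite("pics/w1.png",im[:,:,::-1]);np.save("w1.npy",c,allow_pickle=True)
for l in("stop_plate","rack","spindle"):
    print(l,[(round(b["conf"],2),np.round(b["rect"]).tolist()) for b in ctrl.boxes_of("wrist",l)])
E
```

```text
t: 1.9
tool_pos: [0.4403, 0.172, 0.2316]
tool_rot: [2.228, 2.211, -0.0]
contact_force: [-0.5, -0.3, -0.3]
opening: 0.0851
t: 2.07
tool_pos: [0.4379, 0.1771, 0.2314]
tool_rot: [-2.221, -2.221, -0.0]
contact_force: [0.4, -0.6, -0.5]
opening: 0.0856
t 2.07 pos [0.4379 0.1771 0.2314] yaw of tool y deg -0.02 tz [-0.     0.001 -1.   ] F [ 0.4 -0.6 -0.5] M [-0.02 -0.01  0.05] open 85.6 q [ 0.23 -0.33  1.96  0.    1.51  0.23]
stop_plate [(0.9, [318.0, 194.0, 3.0, 61.0]), (0.88, [251.0, 101.0, 15.0, 39.0]), (0.83, [165.0, 229.0, 91.0, 49.0]), (0.41, [424.0, 112.0, 35.0, 184.0])]
rack [(0.58, [283.0, 161.0, 66.0, 99.0]), (0.55, [501.0, 445.0, 31.0, 15.0]), (0.51, [354.0, 337.0, 73.0, 96.0])]
spindle [(0.7, [423.0, 111.0, 36.0, 185.0])]
```

View pics/w1.png

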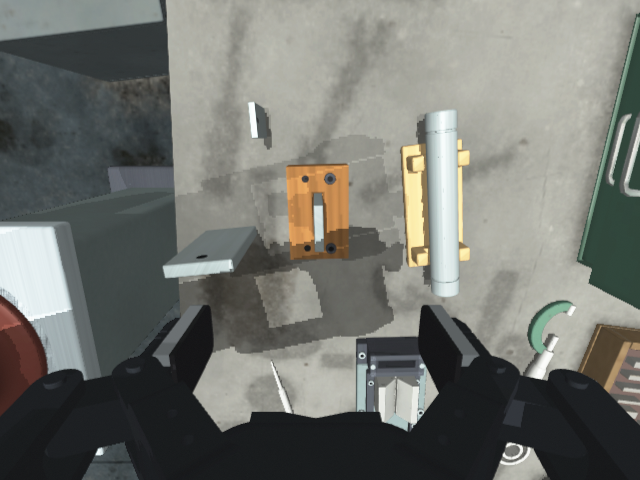

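```bash
python3 - <<'E'
import cv2
a=cv2.imread("pics/w1.png")[155:265,275:360]
cv2.imwrite("pics/w1c.png",cv2.resize(a,None,fx=5,fy=5,interpolation=3))
E
```

```text
(no output)
```

View pics/w1c.png

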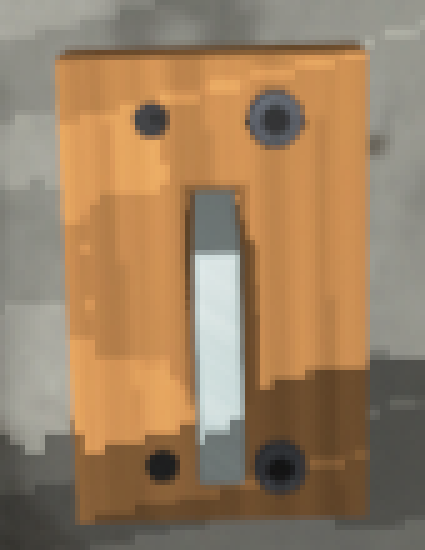

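The rack's plate shows its top face from crop (217,250) to (222,485), i.e. full px about (318.4,205)–(319.4,252); it stands in the rack slot.

```bash
python3 - <<'E'
from h import *
c=np.load("w1.npy",allow_pickle=True).item()
P=[p2w(c,275+u/5,155+v/5,.092) for u,v in[(193,250),(241,250),(199,485),(245,485)]]
print(np.round(P,4),np.round(np.mean(P,0),4))
d=(P[0]+P[1]-P[2]-P[3])[:2];print("yaw of plate len",np.degrees(np.arctan2(d[1],d[0])))
R=[p2w(c,275+u/5,155+v/5,.03) for u,v in[(57,58),(367,52),(80,522),(367,517)]];print(np.round(R,4),np.mean(R,0))
# spindle outline
im=ctrl.get_image("wrist");c=ctrl.calibration("wrist")
o=ctrl.outline_of("wrist","spindle")[0];print(o["conf"],o["rect"])
r=cv2.minAreaRect(np.argwhere(o["mask"])[:,::-1].astype(np.float32));b=cv2.boxPoints(r);print(r)
print(np.round([p2w(c,*p,.036) for p in b],4))
E
```

```text
[[0.4361 0.1998 0.092 ]
 [0.4439 0.1998 0.092 ]
 [0.437  0.1598 0.092 ]
 [0.4448 0.1598 0.092 ]] [0.4404 0.1798 0.092 ]
yaw of plate len 91.32043225094324
[[0.4097 0.226  0.03  ]
 [0.4691 0.2271 0.03  ]
 [0.4122 0.132  0.03  ]
 [0.4716 0.1331 0.03  ]] [0.44062423 0.17953297 0.03      ]Traceback (most recent call last):
  File "<stdin>", line 9, in <module>
IndexError: list index out of range
```

```bash
python3 -m creep '[[90,2.7,2.5,40,-0.024],[110,2.7,2.5,80,-0.024],[110,2.7,2.5,115,-0.024],[110,2.7,2.5,140,-0.024],[110,2.7,2.5,160,-0.024],[110,2.7,2.5,172,-0.024],[110,2.7,2.5,172,-0.024],[110,2.7,2.5,172,-0.024],[110,2.7,2.5,172,-0.024]]' 60
python3 - <<'E'
from h import *
state()
cv2.imwrite("pics/w2.png",ctrl.get_image("wrist")[:,:,::-1])
E
```

```text
t: 3.12
tool_pos: [0.4419, 0.18, 0.0611]
tool_rot: [2.193, 2.247, 0.004]
contact_force: [0.3, -0.2, 0.4]
opening: 0.0489
t 3.12 pos [0.4419 0.18   0.0611] yaw of tool y deg 1.4 tz [ 0.003  0.001 -1.   ] F [ 0.3 -0.2  0.4] M [-0.03  0.03  0.03] open 48.9 q [ 0.23 -0.14  2.1   0.    1.18  0.21]
```

View pics/w2.png

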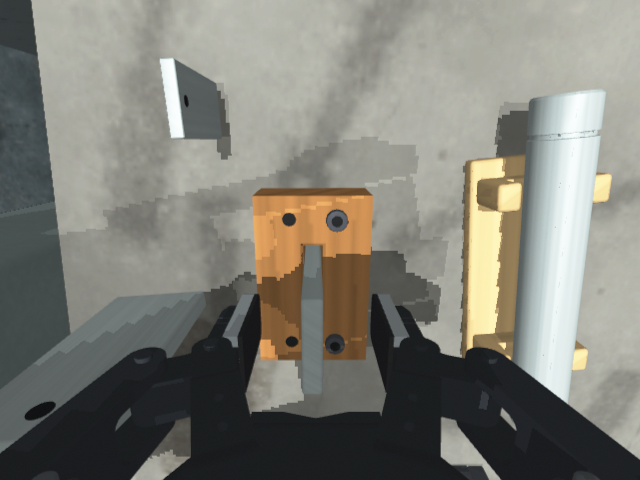

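Plate is centred between the pads (top face u≈313, pads' inner faces 258/372). Closing.

```bash
python3 -m creep '[[150,0,-1,0,0],[180,0,-1,0,0],[220,0,-1,0,0],[255,0,-1,0,0],[255,0,-1,0,0],[255,0,-1,0,0],[255,0,-1,0,0],[255,0,-1,0,0]]' 60
python3 -c "
from h import *
state()"
```

```text
t: 3.83
tool_pos: [0.4403, 0.1796, 0.0601]
tool_rot: [2.194, 2.247, 0.002]
contact_force: [-0.6, 0.3, 5.8]
opening: 0.0073
t 3.83 pos [0.4403 0.1796 0.0601] yaw of tool y deg 1.37 tz [ 0.001  0.    -1.   ] F [-0.6  0.3  5.8] M [-0.04  0.03  0.04] open 7.3 q [ 0.23 -0.14  2.1  -0.    1.18  0.21]
```

```bash
python3 -m creep '[[255,0,0,-5,0],[255,0,0,-12,0],[255,0,0,-22,0],[255,0,0,-40,0],[255,0,0,-70,0],[255,0,0,-100,0],[255,0,0,-130,0],[255,0,0,-150,0],[255,0,0,-170,0],[255,0,0,-170,0]]' 60
python3 -m creep '[[255,-200,170,0,-1.564],[255,-200,170,0,-1.564],[255,-200,170,0,-1.564],[255,-200,170,0,-1.564],[255,-200,170,0,-1.564],[255,-200,170,0,-1.564],[255,-200,170,0,-1.564],[255,-200,170,0,-1.564],[255,-200,170,0,-1.564],[255,-200,170,0,-1.564],[255,-200,170,0,-1.564],[255,-200,170,0,-1.564]]'
python3 -m creep '[[255,0,0,0,0],[255,0,0,0,0],[255,0,0,0,0],[255,0,0,0,0]]'
python3 - <<'E'
from h import *
state()
c=ctrl.calibration("wrist");im=ctrl.get_image("wrist");cv2.imwrite("pics/w3.png",im[:,:,::-1]);np.save("w3.npy",c,allow_pickle=True)
E
```

```text
t: 4.67
tool_pos: [0.4411, 0.18, 0.2348]
tool_rot: [2.192, 2.246, 0.01]
contact_force: [0.8, -0.1, -2.0]
opening: 0.007
t: 5.67
tool_pos: [0.613, -0.0162, 0.2271]
tool_rot: [-0.099, -3.135, -0.001]
contact_force: [-0.3, 0.0, -1.8]
opening: 0.0069
t: 6.0
tool_pos: [0.614, -0.0162, 0.2288]
tool_rot: [-0.111, -3.139, -0.0]
contact_force: [-0.2, 0.5, -1.9]
opening: 0.0071
t 6.0 pos [ 0.614  -0.0162  0.2288] yaw of tool y deg 85.95 tz [-0.001  0.    -1.   ] F [-0.2  0.5 -1.9] M [-0.03 -0.01 -0.03] open 7.1 q [-0.15  0.03  1.64  0.    1.47 -1.65]
```

View pics/w3.png

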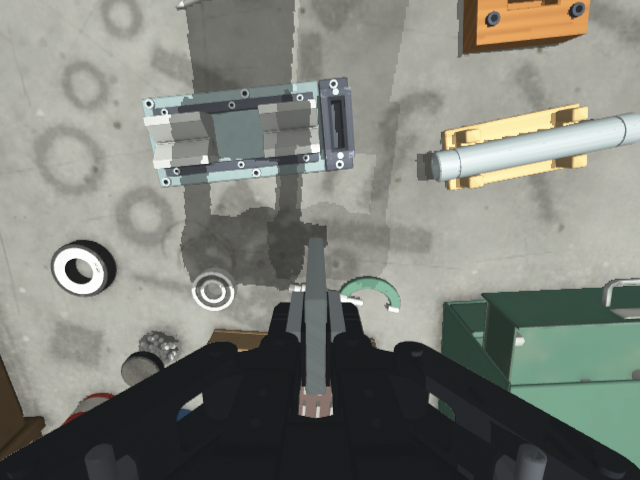

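```bash
python3 - <<'E'
import cv2
a=cv2.imread("pics/w3.png")[70:195,135:360]
cv2.imwrite("pics/w3c.png",cv2.resize(a,None,fx=3.5,fy=3.5,interpolation=3))
E
```

```text
(no output)
```

View pics/w3c.png

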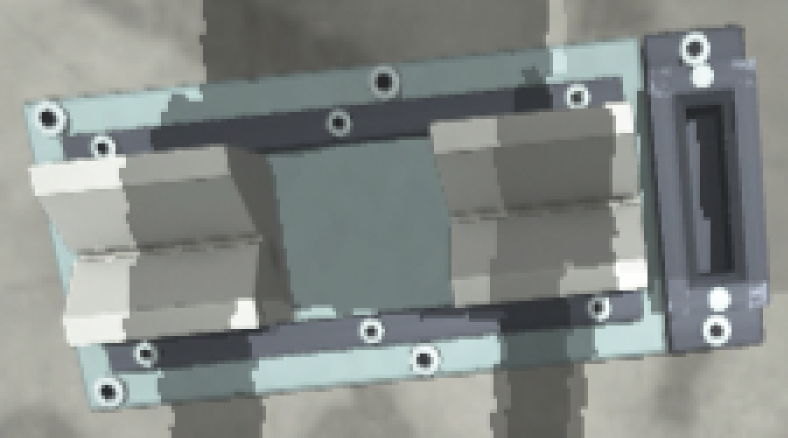

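```bash
python3 - <<'E'
from h import *
from scipy.optimize import least_squares
c=np.load("w3.npy",allow_pickle=True).item()
pts=[(25,102,-100,42,14),(92,410,-100,-42,14),
(30,167,-85,22,50),(225,147,-35,22,50),(67,345,-85,-22,50),(258,327,-35,-22,50),
(430,124,15,22,50),(630,103,65,22,50),(455,306,15,-22,50),(646,287,65,-22,50),
(687,107,78.25,20.75,35),(720,105,87.75,20.75,35),(735,272,87.75,-20.75,35),(702,275,78.25,-20.75,35),
(672,95,75.25,23.75,38),(738,88,90.75,23.75,38),(750,283,90.75,-23.75,38),(690,288,75.25,-23.75,38),
(645,35,69.5,30,38),(745,27,96.5,30,38),(767,342,96.5,-30,38),(668,352,69.5,-30,38)]
W=np.array([p2w(c,135+p[0]/3.5,70+p[1]/3.5,p[4]/1000)[:2] for p in pts]);F=np.array([p[2:4] for p in pts])/1000
def f(p,idx=slice(None)):
    a=p[2];R=np.array([[np.cos(a),-np.sin(a)],[np.sin(a),np.cos(a)]]);return ((F@R.T+p[:2]-W)[idx]).ravel()
for idx in(slice(None),slice(10,22),slice(0,10)):
    s=least_squares(f,[.53,-.075,1.57],kwargs=dict(idx=idx),loss="soft_l1",f_scale=.001).x
    a=s[2];e=np.array([np.cos(a),np.sin(a)]);print("origin",np.round(s[:2],4),"yaw",np.degrees(a),"slot",np.round(s[:2]+.083*e,4),"seat",np.round(s[:2]-.01*e,4))
    if idx==slice(None): print(np.round(f(s).reshape(-1,2)*1000,1).tolist())
E
```

```text
origin [ 0.5308 -0.0725] yaw 91.55740613985876 slot [0.5285 0.0104] seat [ 0.5311 -0.0825]
[[-0.3, -2.0], [0.7, -1.6], [-0.4, -0.7], [-0.6, 0.6], [0.5, 0.0], [0.1, 0.5], [-0.3, -0.2], [-0.4, 0.8], [0.3, -0.3], [0.2, 1.0], [0.1, -0.5], [-0.3, 0.6], [0.0, -0.1], [0.2, -0.9], [-0.0, 0.2], [0.0, -0.9], [-0.0, -0.6], [0.2, -0.3], [8.2, 0.1], [7.5, 2.3], [-9.4, 1.5], [-9.4, 0.9]]
origin [ 0.5309 -0.0726] yaw 91.63338739674239 slot [0.5285 0.0104] seat [ 0.5312 -0.0826]
origin [ 0.5309 -0.0724] yaw 91.4962389148519 slot [0.5287 0.0105] seat [ 0.5311 -0.0824]
```

```bash
python3 -m creep '[[255,40,10,20,-0.05],[255,70,16,50,-0.098],[255,87,20.5,80,-0.098],[255,87,20.5,105,-0.098],[255,87,20.5,120,-0.098],[255,87,20.5,127,-0.098],[255,87,20.5,127,-0.098],[255,87,20.5,127,-0.098],[255,87,20.5,127,-0.098]]'
python3 - <<'E'
from h import *
state()
c=ctrl.calibration("wrist");im=ctrl.get_image("wrist")
ci=ctrl.calibration("side");a=ctrl.get_image("side")[150:310,220:400];b=im[180:480,150:480]
a=cv2.resize(a,None,fx=2.2,fy=2.2,interpolation=3)
cv2.imwrite("pics/w4.png",np.hstack([cv2.resize(a,(396,352)),cv2.resize(b,(387,352))])[:,:,::-1])
E
```

```text
t: 6.8
tool_pos: [0.5306, 0.0098, 0.1043]
tool_rot: [-0.045, 3.138, -0.001]
contact_force: [0.4, 1.2, -1.5]
opening: 0.0068
t 6.8 pos [0.5306 0.0098 0.1043] yaw of tool y deg 91.64 tz [ 0.003 -0.    -1.   ] F [ 0.4  1.2 -1.5] M [-0.04  0.02 -0.02] open 6.8 q [-0.12 -0.06  1.95 -0.    1.25 -1.72]
```

View pics/w4.png

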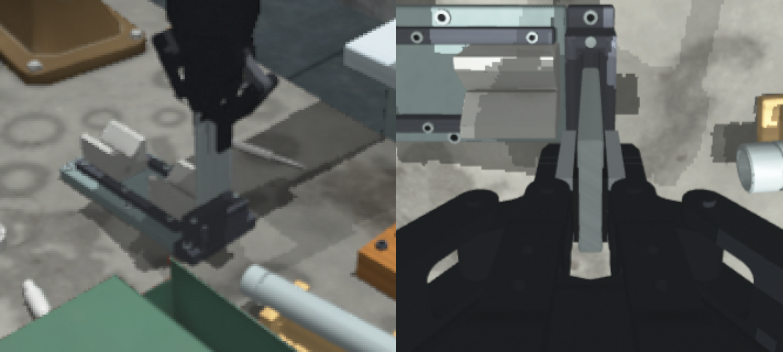

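```bash
python3 -m creep '[[255,0.5,0.6,3,0],[255,0.5,0.6,6,0],[255,0.5,0.6,9,0],[255,0.5,0.6,12,0],[255,0.5,0.6,14,0],[255,0.5,0.6,16,0],[255,0.5,0.6,18,0],[255,0.5,0.6,20,0],[255,0.5,0.6,22,0],[255,0.5,0.6,24,0],[255,0.5,0.6,24,0]]'
python3 -c "
from h import *
state()"
```

```text
t: 7.82
tool_pos: [0.5283, 0.0105, 0.0778]
tool_rot: [0.045, -3.141, 0.0]
contact_force: [-0.2, -1.1, -2.1]
opening: 0.0074
t 7.82 pos [0.5283 0.0105 0.0778] yaw of tool y deg 91.66 tz [-0. -0. -1.] F [-0.2 -1.1 -2.1] M [-0.23 -0.09 -0.03] open 7.4 q [-0.12 -0.03  1.96 -0.    1.21 -1.72]
```

```bash
python3 -m creep '[[255,0,0,3,0],[255,0,0,6,0],[255,0,0,9,0],[255,0,0,12,0],[255,0,0,14,0],[255,0,0,16,0],[255,0,0,18,0],[255,0,0,19.5,0],[255,0,0,21,0],[255,0,0,22,0],[255,0,0,22,0]]'
python3 -c "
from h import *
state()"
```

```text
t: 8.73
tool_pos: [0.5285, 0.0106, 0.0562]
tool_rot: [-0.045, 3.141, -0.0]
contact_force: [1.1, -2.0, -2.1]
opening: 0.0071
t 8.73 pos [0.5285 0.0106 0.0562] yaw of tool y deg 91.66 tz [ 0. -0. -1.] F [ 1.1 -2.  -2.1] M [-0.48 -0.13 -0.05] open 7.1 q [-0.12  0.    1.97 -0.    1.16 -1.72]
```

Not yet on the floor (no upward force); feel down gently.

```bash
python3 -m creep '[[255,0,0,0.7,0],[255,0,0,1.4,0],[255,0,0,2,0],[255,0,0,2.5,0],[255,0,0,2.5,0],[255,0,0,2.5,0]]'
python3 -c "
from h import *
state()"
```

```text
t: 9.23
tool_pos: [0.5289, 0.0106, 0.0561]
tool_rot: [0.046, -3.141, 0.0]
contact_force: [-6.1, -1.3, 12.8]
opening: 0.007
t 9.23 pos [0.5289 0.0106 0.0561] yaw of tool y deg 91.68 tz [-0. -0. -1.] F [-6.1 -1.3 12.8] M [-0.33  1.17 -0.03] open 7.0 q [-0.12  0.    1.97 -0.    1.17 -1.72]
```

```bash
python3 -m creep '[[230,0,0,-1.5,0],[200,0,0,-1.5,0],[170,0,0,-1.5,0],[150,0,0,-1.5,0],[150,0,0,-1.5,0],[150,0,0,-1.5,0],[150,0,0,-10,0],[150,0,0,-30,0],[150,0,0,-60,0],[150,0,0,-100,0],[150,0,0,-140,0],[150,0,0,-170,0]]'
python3 -m creep '[[100,-90,0,0,0],[60,-90,0,0,0],[30,-90,0,0,0],[0,-90,0,0,0],[0,-90,0,0,0]]'
python3 - <<'E'
from h import *
state()
im=ctrl.get_image("wrist");c=ctrl.calibration("wrist");np.save("w5.npy",c,allow_pickle=True)
cv2.imwrite("pics/w5.png",im[:,:,::-1])
a=ctrl.get_image("side");cv2.imwrite("pics/s5.png",a[:,:,::-1])
u=w2p(ctrl.calibration("side"),np.array([.5285,.0104,.088]));print(u)
a=cv2.resize(a[190:290,230:350],None,fx=4,fy=4,interpolation=3)
cv2.imwrite("pics/w5c.png",np.hstack([im[:400,210:530],cv2.resize(a,(480,400))])[:,:,::-1])
E
```

```text
t: 10.23
tool_pos: [0.5292, 0.0106, 0.2282]
tool_rot: [-0.045, 3.137, -0.001]
contact_force: [0.2, 0.4, 0.4]
opening: 0.035
t: 10.65
tool_pos: [0.618, 0.0134, 0.2234]
tool_rot: [0.046, -3.14, -0.0]
contact_force: [-0.2, -0.7, 0.2]
opening: 0.0854
t 10.65 pos [0.618  0.0134 0.2234] yaw of tool y deg 91.67 tz [-0.002  0.    -1.   ] F [-0.2 -0.7  0.2] M [ 0.01 -0.03 -0.01] open 85.4 q [-0.1   0.04  1.64 -0.    1.46 -1.7 ]
[318.0269435  224.02213165]
```

View pics/w5c.png

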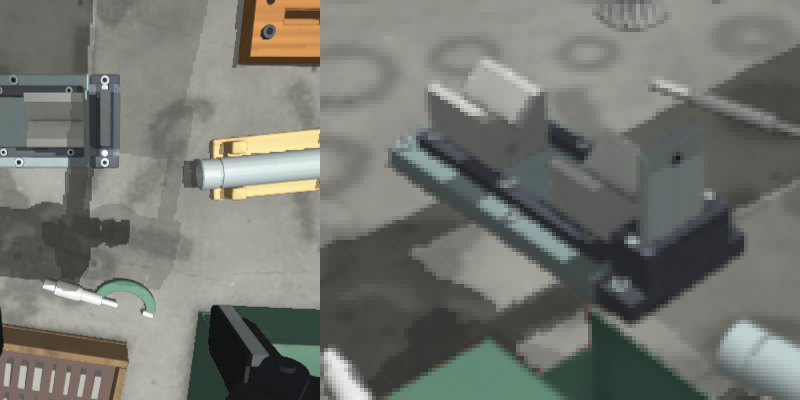

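Plate stands upright in the holder slot, hole on top. Now the spindle.

```bash
python3 -m creep '[[0,53,168,-10,1.485],[0,53,168,-10,1.485],[0,53,168,-10,1.485],[0,53,168,-10,1.485],[0,53,168,-10,1.485],[0,53,168,-10,1.485],[0,53,168,-10,1.485],[0,53,168,-10,1.485],[0,53,168,-10,1.485],[0,53,168,-10,1.485],[0,53,168,-10,1.485],[0,53,168,-10,1.485]]'
python3 -m creep '[[0,0,0,0,0.0],[0,0,0,0,0],[0,0,0,0,0]]'
python3 - <<'E'
from h import *
state()
c=ctrl.calibration("wrist");im=ctrl.get_image("wrist");cv2.imwrite("pics/w6.png",im[:,:,::-1]);np.save("w6.npy",c,allow_pickle=True)
for o in ctrl.outline_of("wrist","spindle")[:2]:
    r=cv2.minAreaRect(np.argwhere(o["mask"])[:,::-1].astype(np.float32));print(o["conf"],o["rect"],r)
    print(np.round([p2w(c,*p,.036) for p in cv2.boxPoints(r)],4))
E
```

```text
t: 11.75
tool_pos: [0.5594, 0.1794, 0.2343]
tool_rot: [2.09, 2.345, 0.001]
contact_force: [0.5, 1.1, 1.6]
opening: 0.0853
t: 12.0
tool_pos: [0.56, 0.1795, 0.2341]
tool_rot: [2.08, 2.354, 0.0]
contact_force: [0.1, 1.1, 0.2]
opening: 0.0855
t 12.0 pos [0.56   0.1795 0.2341] yaw of tool y deg 7.08 tz [ 0.  0. -1.] F [0.1 1.1 0.2] M [ 0.03 -0.06 -0.01] open 85.5 q [ 0.18 -0.04  1.7  -0.    1.48  0.06]
0.67 [300.4, 113.9, 34.3, 184.3] ((318.0, 205.5), (185.0, 30.0), 90.0)
[[0.5366 0.2742 0.036 ]
 [0.5637 0.2775 0.036 ]
 [0.589  0.0952 0.036 ]
 [0.5574 0.0913 0.036 ]]
```

View pics/w6.png

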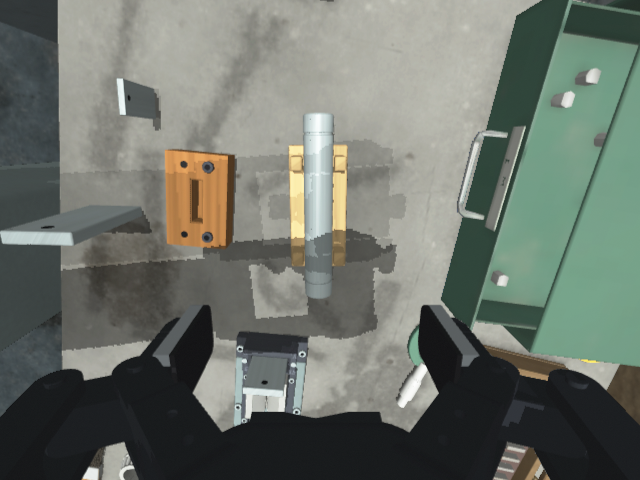

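```bash
python3 - <<'E'
from h import *
c=np.load("w6.npy",allow_pickle=True).item()
im=ctrl.get_image("wrist")
m=ctrl.outline_of("wrist","spindle")[0]["mask"]
r=np.arange(120,292,4);L=[np.flatnonzero(m[k]).min() for k in r];R=[np.flatnonzero(m[k]).max()+1 for k in r]
pl=np.polyfit(r,L,1);pr=np.polyfit(r,R,1);print(pl,pr,np.std(L-np.polyval(pl,r)),np.std(R-np.polyval(pr,r)))
# axis from tangent planes: each edge line + camera centre = plane at 14 mm from axis
C=-np.array(c["R"]).T@c["t"]
def plane(p):
    a=p2w(c,np.polyval(p,130),130,0)-C;b=p2w(c,np.polyval(p,280),280,0)-C;n=np.cross(a,b);return n/np.linalg.norm(n)
n1,n2=plane(pl),plane(pr);print("camC",C)
for y in(.10,.185,.27):
    # x on each silhouette plane at z=.036, offset by radius along plane normal
    xs=[]
    for n,s in((n1,1),(n2,-1)):
        if n[0]<0:n=-n
        # n.(P-C)= s*.014
        xs.append(C[0]+(s*.014-n[1]*(y-C[1])-n[2]*(.036-C[2]))/n[0])
    print(y,np.round(xs,4),round(np.mean(xs),4))
mid=lambda v:(np.polyval(pl,v)+np.polyval(pr,v))/2
col=np.flatnonzero(m[:,316]);print(col.min(),col.max()+1,[np.round(p2w(c,mid(v),v,.05),4) for v in(col.min(),col.max()+1)])
# edge by gradient
g=cv2.GaussianBlur(cv2.cvtColor(im,cv2.COLOR_RGB2GRAY),(1,3),0).astype(int)[:,312:322].mean(1);print(g[106:122].round(),g[290:304].round())
E
```

```text
[1.39308366e-02 3.01367412e+02] [-1.04575657e-02  3.34249622e+02] 0.6204717680066355 0.5462689912936404
camC [0.55083904 0.25181444 0.37675599]
0.1 [0.5731 0.5722] 0.5726
0.185 [0.5621 0.5614] 0.5618
0.27 [0.5512 0.5506] 0.5509
113 299 [array([0.5502, 0.2748, 0.05  ]), array([0.5727, 0.0987, 0.05  ])]
[166. 166. 166. 166. 165. 168. 181. 204. 227. 239. 242. 242. 242. 242.
 242. 242.] [145. 145. 145. 145. 145. 145. 144. 137. 118.  98.  88.  86.  86.  84.]
```

```bash
python3 -m creep '[[60,7,2.4,40,-0.003],[70,7,2.4,80,-0.003],[80,7,2.4,120,-0.003],[80,7,2.4,150,-0.003],[80,7,2.4,175,-0.003],[80,7,2.4,195,-0.003],[80,7,2.4,207,-0.003],[80,7,2.4,214,-0.003],[80,7,2.4,217,-0.003],[80,7,2.4,217,-0.003],[80,7,2.4,217,-0.003],[80,7,2.4,217,-0.003]]' 100
python3 -c "
from h import *
state()"
```

```text
t: 13.2
tool_pos: [0.5634, 0.1872, 0.0185]
tool_rot: [2.078, 2.354, 0.004]
contact_force: [-0.3, -0.7, 0.1]
opening: 0.0586
t 13.2 pos [0.5634 0.1872 0.0185] yaw of tool y deg 7.11 tz [ 0.003  0.001 -1.   ] F [-0.3 -0.7  0.1] M [-0.05 -0.04  0.03] open 58.6 q [0.2  0.2  1.83 0.   1.11 0.07]
```

```bash
python3 -m creep '[[80,0,0,0,-0.003],[100,0,0,0,-0.003],[120,0,0,0,-0.003],[140,0,0,0,-0.003],[160,0,0,0,-0.003],[180,0,0,0,-0.003],[255,0,0,0,-0.003],[255,0,0,0,-0.003],[255,0,0,0,-0.003]]' 40
python3 -c "
from h import *
state()"
python3 -m creep '[[255,0,0,0,0],[255,0,0,0,0],[255,0,0,0,0]]' 110
python3 -c "
from h import *
state()"
```

```text
t: 13.95
tool_pos: [0.5622, 0.1869, 0.017]
tool_rot: [2.076, 2.358, 0.0]
contact_force: [-0.3, -1.1, 1.4]
opening: 0.0268
t 13.95 pos [0.5622 0.1869 0.017 ] yaw of tool y deg 7.27 tz [ 0.  0. -1.] F [-0.3 -1.1  1.4] M [-0.08  0.18  0.02] open 26.8 q [ 0.2   0.2   1.83 -0.    1.11  0.07]
t: 14.2
tool_pos: [0.5626, 0.187, 0.0173]
tool_rot: [2.076, 2.357, 0.001]
contact_force: [-1.4, -0.1, 4.5]
opening: 0.0252
t 14.2 pos [0.5626 0.187  0.0173] yaw of tool y deg 7.27 tz [ 0.001  0.    -1.   ] F [-1.4 -0.1  4.5] M [-0.01  0.08 -0.  ] open 25.2 q [0.2  0.2  1.83 0.   1.11 0.07]
```

```bash
python3 -m creep '[[255,0,0,-4,0],[255,0,0,-10,0],[255,0,0,-20,0],[255,0,0,-40,0],[255,0,0,-65,0],[255,0,0,-90,0],[255,0,0,-110,0],[255,0,0,-120,0],[255,0,0,-120,0]]' 110
python3 -m creep '[[255,-15,-4,0,0.0],[255,-45,-11,0,0.05],[255,-75,-18,0,0.0997],[255,-105,-26,0,0.0997],[255,-135,-33,0,0.0997],[255,-165,-40,0,0.0997],[255,-195,-48,0,0.0997],[255,-225,-55,0,0.0997],[255,-250,-61,0,0.0997],[255,-265,-65,0,0.0997],[255,-269,-66,0,0.0997],[255,-269,-66,0,0.0997]]'
python3 -m creep '[[255,0,0,0,0],[255,0,0,0,0],[255,0,0,0,0]]'
python3 - <<'E'
from h import *
state()
c=ctrl.calibration("wrist");im=ctrl.get_image("wrist");cv2.imwrite("pics/w7.png",im[:,:,::-1]);np.save("w7.npy",c,allow_pickle=True)
a=ctrl.get_image("side")[150:310,200:400]
a=cv2.resize(a,None,fx=2.,fy=2.,interpolation=3)
cv2.imwrite("pics/w7c.png",np.hstack([a,cv2.resize(im,(400,320))])[:,:,::-1])
E
```

```text
t: 14.95
tool_pos: [0.5639, 0.1873, 0.1403]
tool_rot: [2.074, 2.355, 0.007]
contact_force: [0.8, 0.3, -3.9]
opening: 0.025
t: 15.95
tool_pos: [0.5295, -0.0889, 0.135]
tool_rot: [-2.191, -2.247, 0.002]
contact_force: [0.4, 0.2, -4.5]
opening: 0.0252
t: 16.2
tool_pos: [0.5306, -0.0871, 0.1364]
tool_rot: [-2.189, -2.253, 0.0]
contact_force: [0.9, 0.1, -4.6]
opening: 0.0253
t 16.2 pos [ 0.5306 -0.0871  0.1364] yaw of tool y deg 1.65 tz [-0.001  0.    -1.   ] F [ 0.9  0.1 -4.6] M [-0.01  0.01  0.  ] open 25.3 q [-0.3  -0.08  1.9   0.    1.32 -0.33]
```

View pics/w7c.png

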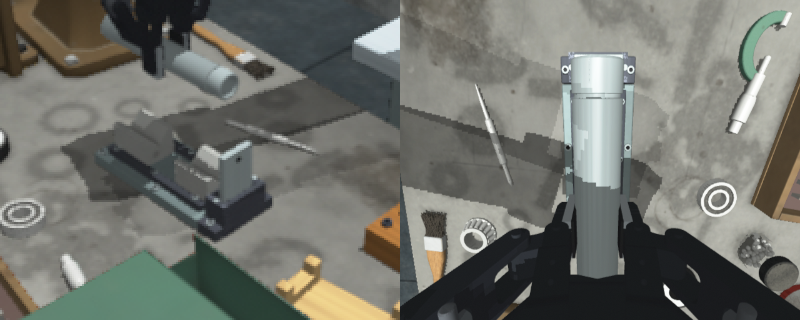

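```bash
python3 -m creep '[[255,-2,0.5,10,0.0],[255,-2,0.5,22,0],[255,-2,0.5,36,0],[255,-2,0.5,50,0],[255,-2,0.5,62,0],[255,-2,0.5,72,0],[255,-2,0.5,80,0],[255,-2,0.5,86,0],[255,-2,0.5,90,0],[255,-2,0.5,92,0],[255,-2,0.5,92,0],[255,-2,0.5,92,0]]'
python3 -c "
from h import *
state()"
```

```text
t: 17.3
tool_pos: [0.5317, -0.0904, 0.0454]
tool_rot: [2.19, 2.251, 0.001]
contact_force: [0.1, -0.1, -4.2]
opening: 0.0252
t 17.3 pos [ 0.5317 -0.0904  0.0454] yaw of tool y deg 1.57 tz [ 0.001 -0.    -1.   ] F [ 0.1 -0.1 -4.2] M [0.03 0.06 0.03] open 25.2 q [-0.31  0.04  1.95  0.    1.14 -0.33]
```

```bash
python3 -m creep '[[255,0,0,1,0],[255,0,0,2,0],[255,0,0,3,0],[255,0,0,4,0],[255,0,0,5,0],[255,0,0,5.7,0],[255,0,0,6.4,0],[255,0,0,6.8,0],[255,0,0,7.2,0],[255,0,0,7.6,0],[255,0,0,7.6,0],[255,0,0,7.6,0]]'
python3 -c "
from h import *
state()"
```

```text
t: 18.3
tool_pos: [0.5313, -0.0902, 0.0372]
tool_rot: [-2.191, -2.252, 0.0]
contact_force: [-0.6, -0.8, -3.8]
opening: 0.0251
t 18.3 pos [ 0.5313 -0.0902  0.0372] yaw of tool y deg 1.57 tz [-0. -0. -1.] F [-0.6 -0.8 -3.8] M [-0.03  0.03  0.03] open 25.1 q [-0.31  0.05  1.96 -0.    1.13 -0.33]
```

```bash
python3 -m creep '[[255,0,0,0.3,0],[255,0,0,0.6,0],[255,0,0,0.9,0],[255,0,0,1.2,0],[255,0,0,1.5,0],[255,0,0,1.5,0],[255,0,0,1.5,0]]'
python3 -c "
from h import *
state()"
```

```text
t: 18.88
tool_pos: [0.5313, -0.0903, 0.0365]
tool_rot: [-2.191, -2.252, 0.0]
contact_force: [-5.0, 1.1, 5.7]
opening: 0.025
t 18.88 pos [ 0.5313 -0.0903  0.0365] yaw of tool y deg 1.57 tz [-0. -0. -1.] F [-5.   1.1  5.7] M [ 0.2   0.74 -0.02] open 25.0 q [-0.31  0.06  1.96 -0.    1.13 -0.33]
```

```bash
python3 -m creep '[[255,0,-0.3,-0.4,0],[255,0.5,-0.3,-0.4,0],[255,1,-0.3,-0.4,0],[255,1.5,-0.3,-0.4,0],[255,2,-0.3,-0.4,0],[255,2.5,-0.3,-0.4,0],[255,3,-0.3,-0.4,0],[255,3.5,-0.3,-0.4,0],[255,4,-0.3,-0.4,0],[255,4.5,-0.3,-0.4,0],[255,4.5,-0.3,-0.4,0]]'
python3 -c "
from h import *
state()"
```

```text
t: 19.8
tool_pos: [0.5312, -0.0871, 0.0366]
tool_rot: [2.189, 2.25, -0.002]
contact_force: [-3.4, -5.1, 2.4]
opening: 0.0252
t 19.8 pos [ 0.5312 -0.0871  0.0366] yaw of tool y deg 1.58 tz [ 0.001 -0.003 -1.   ] F [-3.4 -5.1  2.4] M [-0.74  0.5  -0.03] open 25.2 q [-0.3   0.05  1.96 -0.    1.13 -0.33]
```

```bash
python3 -m creep '[[255,0.3,-0.1,-0.2,0],[255,0.6,-0.1,-0.2,0],[255,0.9,-0.1,-0.2,0],[255,1.2,-0.1,-0.2,0],[255,1.5,-0.1,-0.2,0],[255,1.5,-0.1,-0.2,0]]'
python3 -c "
from h import *
state()"
python3 -m creep '[[255,0.3,0,0,0],[255,0.6,0,0,0],[255,0.9,0,0,0],[255,1.2,0,0,0],[255,1.5,0,0,0],[255,1.5,0,0,0]]'
python3 -c "
from h import *
state()"
```

```text
t: 20.3
tool_pos: [0.5311, -0.0845, 0.0366]
tool_rot: [2.19, 2.251, 0.001]
contact_force: [0.0, -4.3, 2.3]
opening: 0.0255
t 20.3 pos [ 0.5311 -0.0845  0.0366] yaw of tool y deg 1.57 tz [ 0.001 -0.001 -1.   ] F [ 0.  -4.3  2.3] M [-0.68  0.07  0.01] open 25.5 q [-0.3   0.05  1.96 -0.    1.13 -0.32]
t: 20.8
tool_pos: [0.531, -0.0828, 0.0366]
tool_rot: [2.19, 2.251, 0.001]
contact_force: [0.4, -4.2, 2.3]
opening: 0.0251
t 20.8 pos [ 0.531  -0.0828  0.0366] yaw of tool y deg 1.56 tz [ 0.001 -0.    -1.   ] F [ 0.4 -4.2  2.3] M [-0.63 -0.17  0.03] open 25.1 q [-0.29  0.05  1.96  0.    1.13 -0.32]
```

```bash
for i in 1 2; do python3 -m creep '[[255,0.3,0,0,0],[255,0.6,0,0,0],[255,0.9,0,0,0],[255,1.0,0,0,0],[255,1.0,0,0,0]]'
python3 -c "
from h import *
state()"; done
```

```text
t: 21.22
tool_pos: [0.5311, -0.0824, 0.0366]
tool_rot: [2.19, 2.25, -0.0]
contact_force: [0.9, -6.0, 0.4]
opening: 0.0253
t 21.22 pos [ 0.5311 -0.0824  0.0366] yaw of tool y deg 1.57 tz [ 0.001 -0.001 -1.   ] F [ 0.9 -6.   0.4] M [-1.   -0.22 -0.01] open 25.3 q [-0.29  0.05  1.96 -0.    1.13 -0.32]
t: 21.63
tool_pos: [0.531, -0.0819, 0.0367]
tool_rot: [2.189, 2.25, -0.001]
contact_force: [0.9, -7.8, 1.2]
opening: 0.0251
t 21.63 pos [ 0.531  -0.0819  0.0367] yaw of tool y deg 1.57 tz [ 0.001 -0.002 -1.   ] F [ 0.9 -7.8  1.2] M [-1.25 -0.11  0.  ] open 25.1 q [-0.29  0.05  1.96 -0.    1.13 -0.32]
```

```bash
for i in 1 2; do python3 -m creep '[[255,0.3,0,0.1,0],[255,0.6,0,0.1,0],[255,0.9,0,0.1,0],[255,1.0,0,0.1,0],[255,1.0,0,0.1,0]]'
python3 -c "
from h import *
state()"; done
```

```text
t: 22.05
tool_pos: [0.531, -0.0818, 0.0367]
tool_rot: [2.188, 2.249, -0.003]
contact_force: [1.3, -12.0, 1.3]
opening: 0.025
t 22.05 pos [ 0.531  -0.0818  0.0367] yaw of tool y deg 1.57 tz [ 0.001 -0.004 -1.   ] F [  1.3 -12.    1.3] M [-1.68 -0.08  0.02] open 25.0 q [-0.29  0.05  1.96 -0.    1.13 -0.32]
t: 22.47
tool_pos: [0.531, -0.0817, 0.0367]
tool_rot: [2.187, 2.248, -0.005]
contact_force: [0.5, -15.1, 0.7]
opening: 0.0252
t 22.47 pos [ 0.531  -0.0817  0.0367] yaw of tool y deg 1.58 tz [ 0.001 -0.006 -1.   ] F [  0.5 -15.1   0.7] M [-2.21 -0.04  0.08] open 25.2 q [-0.29  0.05  1.96 -0.01  1.13 -0.31]
```

```bash
python3 -m creep '[[255,-0.4,0,0.2,0],[255,-0.8,0,0.5,0],[255,-0.8,0,0.8,0],[255,-0.8,0,1.1,0],[255,-0.8,0,1.4,0],[255,-0.8,0,1.4,0],[255,-0.8,0,1.4,0]]' 120
python3 -c "
from h import *
state()"
```

```text
t: 23.05
tool_pos: [0.5311, -0.0817, 0.0366]
tool_rot: [2.189, 2.25, -0.004]
contact_force: [-4.2, -10.6, 10.3]
opening: 0.0248
t 23.05 pos [ 0.5311 -0.0817  0.0366] yaw of tool y deg 1.57 tz [ 0.    -0.004 -1.   ] F [ -4.2 -10.6  10.3] M [-1.49  0.75 -0.06] open 24.8 q [-0.29  0.05  1.96 -0.    1.13 -0.31]
```

```bash
python3 -m creep '[[255,-0.1,-0.1,0.4,0],[255,-0.2,-0.2,0.8,0],[255,-0.2,-0.3,1.2,0],[255,-0.2,-0.4,1.6,0],[255,-0.2,-0.4,2.0,0],[255,-0.2,-0.4,2.3,0],[255,-0.2,-0.4,2.3,0],[255,-0.2,-0.4,2.3,0]]' 120
python3 -c "
from h import *
state()"
```

```text
t: 23.72
tool_pos: [0.5311, -0.0817, 0.0365]
tool_rot: [2.189, 2.25, -0.004]
contact_force: [-10.2, -8.0, 22.9]
opening: 0.0249
t 23.72 pos [ 0.5311 -0.0817  0.0365] yaw of tool y deg 1.57 tz [-0.    -0.004 -1.   ] F [-10.2  -8.   22.9] M [-1.18  1.65 -0.02] open 24.9 q [-0.29  0.05  1.96 -0.    1.13 -0.32]
```

```bash
python3 -m creep '[[255,0,-0.3,0.3,0],[255,0,-0.6,0.6,0],[255,0,-0.9,0.9,0],[255,0,-1.2,1.1,0],[255,0,-1.2,1.1,0],[255,0,-1.2,1.1,0],[255,0,-1.2,1.1,0]]' 120
python3 -c "
from h import *
state()"
```

```text
t: 24.3
tool_pos: [0.5312, -0.0817, 0.0365]
tool_rot: [2.188, 2.248, -0.001]
contact_force: [-9.5, -7.3, 25.5]
opening: 0.0252
t 24.3 pos [ 0.5312 -0.0817  0.0365] yaw of tool y deg 1.57 tz [ 0.003 -0.004 -1.   ] F [-9.5 -7.3 25.5] M [-0.99  1.45 -0.12] open 25.2 q [-0.29  0.05  1.96 -0.    1.12 -0.32]
```

```bash
python3 -m creep '[[255,0,-0.4,0.3,0],[255,0,-0.8,0.6,0],[255,0,-1.2,0.8,0],[255,0,-1.2,0.8,0],[255,0,-1.2,0.8,0],[255,0,-1.2,0.8,0],[255,0,-1.2,0.8,0],[255,0,-1.2,0.8,0]]' 120
python3 - <<'E'
from h import *
state()
im=ctrl.get_image("wrist");s=ctrl.get_image("side")[150:310,200:400]
cv2.imwrite("pics/w8c.png",np.hstack([cv2.resize(s,(400,320),interpolation=3),cv2.resize(im[:,160:480],(400,320))[:, :]])[:,:,::-1])
state()
E
```

```text
t: 24.97
tool_pos: [0.5312, -0.0818, 0.0364]
tool_rot: [2.186, 2.247, 0.002]
contact_force: [-6.9, -6.4, 25.9]
opening: 0.0251
t 24.97 pos [ 0.5312 -0.0818  0.0364] yaw of tool y deg 1.57 tz [ 0.005 -0.004 -1.   ] F [-6.9 -6.4 25.9] M [-0.79  1.18 -0.05] open 25.1 q [-0.29  0.05  1.97 -0.    1.12 -0.32]
t 25.07 pos [ 0.5312 -0.0817  0.0364] yaw of tool y deg 1.57 tz [ 0.006 -0.004 -1.   ] F [-6.9 -6.4 25.5] M [-0.88  1.19 -0.05] open 25.0 q [-0.29  0.05  1.97 -0.    1.12 -0.32]
```

View pics/w8c.png

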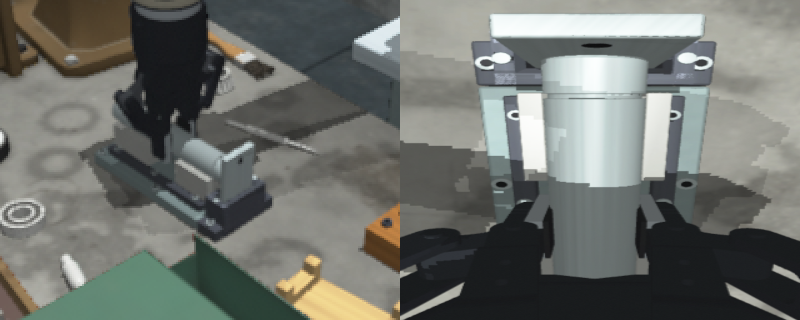

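```bash
python3 -m creep '[[255,0,-0.3,0.3,0],[255,0,-0.6,0.7,0],[255,0,-0.9,1.1,0],[255,0,-1.1,1.5,0],[255,0,-1.1,1.5,0],[255,0,-1.1,1.5,0],[255,0,-1.1,1.5,0],[255,0,-1.1,1.5,0],[255,0,-1.1,1.5,0],[255,0,-1.1,1.5,0]]' 120
python3 - <<'E'
from h import *
state()
E
```

```text
t: 25.9
tool_pos: [0.5312, -0.0818, 0.0363]
tool_rot: [2.185, 2.246, 0.004]
contact_force: [-8.2, -3.8, 31.8]
opening: 0.025
t 25.9 pos [ 0.5312 -0.0818  0.0363] yaw of tool y deg 1.57 tz [ 0.008 -0.004 -1.   ] F [-8.2 -3.8 31.8] M [-0.73  1.24 -0.01] open 25.0 q [-0.29  0.05  1.97 -0.    1.12 -0.32]
```

```bash
python3 -m creep '[[255,0.2,0,0,0],[255,0.5,0,0,0],[255,0.5,0,0,0],[255,0.5,0,0,0],[255,0.5,0,0,0],[255,0.5,0,0,0]]' 120
python3 - <<'E'
from h import *
state()
ctrl.finish_job()
E
```

```text
t: 26.4
tool_pos: [0.5312, -0.0818, 0.0363]
tool_rot: [2.184, 2.245, 0.003]
contact_force: [-7.2, -6.1, 30.6]
opening: 0.0251
t 26.4 pos [ 0.5312 -0.0818  0.0363] yaw of tool y deg 1.58 tz [ 0.008 -0.005 -1.   ] F [-7.2 -6.1 30.6] M [-0.91  1.31 -0.06] open 25.1 q [-0.29  0.05  1.97 -0.    1.12 -0.32]
the job is handed in; nothing more can be done
```

I finished the job and handed it in at 26.4 s, with the gripper still holding the spindle pressed down in both V-blocks.

- **Stop plate:** I took it from the rack and slid it into the holder slot until it met the floor. The tool height put its underside about 6 mm above the bench, with 13 N of upward force.
- **Spindle:** I lifted it from the cradle and lowered it slowly into both Vs. Contact came at the expected height, with its axis at about 55.2 mm. I then slid it along to the plate, where it stopped firmly 0.8 mm past the nominal seat, within the plate's stated play. I did not need to move the scriber, micrometer or bearings.
- **Last readings:** The upward force on the tool was 30.6 N, about 35 N of press once the spindle's weight is added. It was also pushing on the stop end with about 6 N. The position held steady, and the last picture showed the spindle in the Vs with its end at the plate.
- **Imperfect:**
  - A sideways force of about 7 N remained that I could not remove. By calculation, that is well within what keeps both flanks loaded, just unevenly.
  - The gripper reads 25 mm on the 28 mm spindle, which I put down to the fingers flexing.

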